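Snap the cover onto the vial cold block

TASK

Pack the vials up for the ride: put the small opened vial that was left on the table back into the empty pocket of the aluminium cold block, then set the white cover on the block and press it straight down, level, until both clip arms have snapped under the block's rim and it sits fully home. Press with feeling, only as hard as the clips need (the cover cracks at 40 N), let go, and leave everything else on the table where it stands.

Things in the scene. Friction and masses are not known exactly. Their poses are not given: they have to be found in the camera images.
- cold_block: Aluminium cold block, loose on rubber feet, 0.9 kg, 34 mm tall, long side along own y. Origin: centre of the underside; z up. Four round pockets, 25 mm diameter, 16 mm deep (floor at z = 18), in a row at y = -45, -15, +15, +45 mm; all but the one at y = -15 hold a vial, standing 25 to 27 mm above the block's top.
- block_top (a point): Centre of the block's top face, 34 mm above its underside; axes as the block's. A rim runs round the top, 50 mm (x) by 128 mm (y) over all; it stands 5 mm proud of the body, its outer edge is rounded and its flat underside lies 4.5 mm below the block's top.
- free_pocket (a point): Centre of the floor of the block's empty pocket, 16 mm below the block's top; axes as the block's.
- cover: White plastic clip-on cover standing on its four guide legs, about 0.15 kg, long side along own y. Origin: centre of its footprint at the level of the feet; z up. Open shell 50 mm (x) by 128 mm (y), lower edge at z = 15, top face at z = 47. Legs (y = +-50, inner faces x = +-26.5) and end tabs (inner faces y = +-65.5), flared at the foot, pass outside the block's rim with 1.5 mm play a side.
- grip_rib (a point): Centre of the cover's grip rib at mid-height, cover z = 58 mm: the rib is 14 mm wide (x), 64 mm long (y), from z = 47 to 69.5.
- cover_seat (a point): Centre of the cover's lower edge plane (cover z = 15). Home, it lies on block_top, y axes parallel, either way round (cover origin 19 mm above block origin). Laid on unpressed, the clip ramps hold it 7 mm too high. Pressing takes 12 to 25 N, most some 4 mm above home; there the clips slip over the rim and the force drops, then the seal must be squeezed to the hard stop.
- seal_strip (a point): Centre between the two rubber sealing strips inside the cover's long walls, at the height of their undersides (cover z = 10). They yield 5 mm upwards, 2.2 N per mm together, and push the cover back up with 11 N when home unless both clips hold it. The cover cracks when pressed on the block with 40 N.
- clip_a (a joint): Clip arm in the middle of the cover's +x side, 32 mm wide, rigid on a sprung hinge at cover z = 40; 0 rad = straight down (at rest, or snapped under the rim), positive = pushed outwards, about 0.1 as its hook rides over the rim. The hook reaches 3 mm under the rim, its flat catch 5 mm below the shell's lower edge, a ramp below it.
- clip_b (a joint): The same clip arm on the cover's -x side.
- vial_1: Small opened vaccine vial, glass with a crimped stopper and no flip-off cap, 22 mm diameter, 41 mm tall, standing alone on the table. Origin: centre of its underside; z up.
- vial_4: Larger vial, 27 mm diameter, 51 mm tall, standing on the table; it does not fit the block and is to be left alone. Origin: centre of its underside.
- vial_2: Vial standing in the block, 22 mm diameter, 43 mm tall. Origin: centre of its underside.
- vial_3: As vial_2, in another pocket.
- vial_5: As vial_2, in another pocket.
- tally_counter: Tally counter, 62x47x21 mm, lying on the table; leave alone. Origin: centre of its underside.
- marker_pen: Marker pen, 17x135x16 mm, lying on the table; leave alone. Origin: centre of its underside.
Mind the look-alikes: they are no part of the job. Of the things shaped like the cover, the white one is meant.

How it is judged (in metres and radians):
On the way, in this order (a step that is already met when the one before it is completed fails the run):
1. the small opened vial stands in the block's empty pocket, released (horizontal distance between vial_1 and free_pocket below 0.004 m and z of vial_1 in the frame of cold_block below 0.021 m and angle between vial_1's own z axis and vertical below 0.15 rad and contact force between the fingers and vial_1 below 0.1 N), for 0.2 s.
2. the cover is home on the block with both clips snapped under the rim (z of cover in the frame of cold_block between 0.0165 and 0.0205 m and horizontal distance between cover and cold_block below 0.004 m and angle between the y axis of cover and the y axis of cold_block, either way round below 0.08 rad and angle between the z axis of cover and the z axis of cold_block, either way round below 0.03 rad and value of joint each of clip_a, clip_b below 0.045 rad), for 0.2 s.
At the end, for the whole second after the job is handed in: Small vial upright in the free pocket (4 mm; bottomed within 3 mm), the other three vials in theirs; cover home on the block (1.5 mm from its stop, 4 mm of centre, level to 0.03 rad, long axes to 0.08 rad), both clip arms back in below 0.045 rad under the rim, all at rest (all of step 2 and horizontal distance between vial_1 and free_pocket below 0.004 m and z of each of vial_1, vial_2, vial_3, vial_5 in the frame of cold_block below 0.021 m and angle between vial_1's own z axis and vertical below 0.15 rad and z of each of vial_2, vial_3, vial_5 in the frame of cold_block above 0.014 m and linear speed of each of cover, cold_block below 0.01 m/s); the robot touches nothing.
It fails at once if the cover is pressed on the block with 40 N or more (contact force between cover and cold_block above 40 N).
It fails at once if the larger vial is knocked over or shifted by 25 mm (distance of vial_4 from where it was at the start of the episode above 0.025 m or angle between vial_4's own z axis and vertical above 0.6 rad).
It fails at once if the tally counter or the marker pen is shifted by 25 mm (distance of any of tally_counter, marker_pen from where it was at the start of the episode above 0.025 m).
It fails at once if the block is shifted by 30 mm (distance of cold_block from where it was at the start of the episode above 0.03 m).
It also fails if it takes over 69 s, if anything falls off the work surface, if the arm or the gripper's body presses on something with over 40 N, if the wrist force passes 120 N, or if a joint passes its speed limit or range.

ROBOT

A 6-joint arm with a two-finger parallel gripper is mounted at the origin on a cart in front of the work surface, level with it; the furniture and walls round the work are solid. World frame = base frame: x ahead of the robot, y to its left, z up, the work surface at z = 0. Lengths are in mm, angles in rad, forces in N, time in s.
With the tool pointing down it reaches from about 325 to 775 mm from the base axis. Payload 5.5 kg.
Tool frame: the origin (TCP) lies midway between the tips of the shut fingers; the grasp point (between the pads) lies behind it (ctrl.grip_point_offset is the z of the grasp point in the tool frame, in mm); z points along the fingers, y is the line along which they close (so a half turn about z gives the same grasp; the last joint's range is limited). The gripper opens to 88 mm and grips with 3 to 60 N. Pads are 20 mm wide; open, the fingers measure 115 mm over their backs; the gripper's body (75 mm by 178 mm) begins 61 mm behind the grasp point.
Start: joints at [-1.173, 0.091, 1.231, -0, 1.82, -0.057], TCP at [263.571, -539.024, 222.631] pointing down, gripper open.
Joint ranges: [-2.87, 2.87], [-0.86, 2.18], [0.17, 2.46], [-1.51, 4.65], [0.06, 2.69], [-2.65, 2.65]. Speed limits (rad/s): [2.57, 2.57, 3.01, 3.14, 3.14, 3.14].

INTERFACE

Orientations are given as a 3x3 rotation matrix whose columns are the frame's x, y, z axes.
In Python, from bench import readout, eyes, hand_in, ctrl gives the robot as it stands.
- The arm moves only by the tool drive_tool, never from a script. Its argument "deltas" is text: rows parted by semicolons, each of 7 numbers parted by spaces: the opening, from 0 (shut) to 1 (fully open), then the shift along the tool's x, y, z in mm, then the turn, a rotation vector about the tool's x, y, z in rad. In form: gripper x y z wx wy wz; .... A call has 1 to 20 rows; each row shifts and turns the commanded pose from where the row before left it, along the tool's axes as they then stand; what a row does not reach is not made up. A row lasts 1/12 s, in which the tool goes at most 41.7 mm and 7.16 degrees, less where a joint would pass 70% of its speed; a pose out of reach is approached as far as the arm can. A call with a gripper value outside its range is refused whole. The fingers move at their own pace and stop on an object; "grip_force" is the grip in N (left out, the last holds). Time passes only in rows, so rows that do not move let the fingers close. It gives the time, the measured TCP pose, the force, the opening and the grip force at its end, in the units of the state.
- readout.get_obs(): the state, without advancing time (a new reading comes with each control period).
- eyes.read_camera(name): name is "scene" or "top" or "wrist"; returns the picture (400x640x3 uint8, blue, green, red); there is no depth.
- eyes.get_calibration(name): a dict with "fx", "fy", "cx", "cy" (pixels), "distortion" ([k1, k2, p1, p2, k3] as OpenCV has them; the pictures are not rectified), "pose" (4x4, takes a point from camera to world coordinates). Camera axes: x right, y up, looking along -z (the intrinsics and any distortion apply to the point x, -y, -z); pixel columns grow to the right and rows downward; lengths in mm; the calibration is good to about 2 mm. A picture is of the moment at which its call begins: read the wrist's pose just before it. get_calibration takes no time and is no camera call; for the wrist camera it gives the pose at the moment of the call.
- hand_in(): hands the job in; it is judged then, once.
Trained networks look in the newest picture that a camera, given by its name, has taken for a name from the list of things; names that differ only in an ending like _2 or _b are one class to them, and where a whole thing is asked for, a point or a joint stands for the part that bears it (a point fixed in the world has none). Each returns a list of dicts, best first, with "score" (0 to 1); they miss things now and then, are a little off and sometimes report something else, mostly with a low value. They report only what shows in the picture. A call takes as long as a camera call. They do not tell look-alikes from the thing itself.
- eyes.boxes_of(camera, target): "box" ([left, top, right, bottom] in pixels, round what is visible of it).
The state is a dict: "time": time; "joint_positions": joint angles; "dq": joint speeds; "joint_torque": joint torques, N m; "eef_pos": TCP position; "ee_rot": TCP orientation; "contact_force": force on the tool from outside, world axes, zero at the start; "wrist_torque": the same for the moment, N m; "width": finger opening in mm; "grasp_force": force on a finger pad.
Only numpy, scipy, OpenCV 4.12 (cv2) and the standard library are available. Lean on these libraries where they do the work, as an engineer would, in place of code of your own. Each camera call takes 0.05 s, during which the arm holds its last target. There are 200 camera calls.

## Working session

There is one attempt and no reset: what is moved stays moved. The work goes in short steps, Python scripts to look and compute and a tool call to move; the robot and the scene stay as the last step left them, time stands still between calls to the robot, and variables do not carry over. Pictures are saved under pics/ and viewed, at most 10 in all, crops included, and the job is handed in when it is done.

Besides the shell and the picture viewer there is one more tool, called as name(argument=value, ...), one argument or row to a line, values as JSON. drive_tool: Moves the arm, as the interface text tells. Its arguments: {"type":"object","properties":{"deltas":{"type":"string"},"grip_force":{"type":"number"}},"required":["deltas"]}

```bash
mkdir -p pics; ls; python3 - <<'E'
from bench import readout, eyes, ctrl
import cv2, numpy as np
o=readout.get_obs(); print(o['time'],o['eef_pos'],o['ee_rot'],o['contact_force'],o['width'],ctrl.grip_point_offset)
for c in('scene','top'):
    im=eyes.read_camera(c); cv2.imwrite(f'pics/{c}0.png',im)
    k=eyes.get_calibration(c); print(c,k)
for t in('cold_block','cover','vial_1','vial_4','tally_counter','marker_pen'):
    print(t,[(np.round(b['box']).tolist(),round(b['score'],2)) for b in eyes.boxes_of('top',t)])
E
```

```text
pics
0.0 [ 263.44699058 -538.73996337  221.53276948] [[ 8.98354032e-01  4.39271496e-01 -7.65832579e-04]
 [ 4.39272155e-01 -8.98352307e-01  1.76262752e-03]
 [ 8.62845631e-05 -1.91987247e-03 -9.99998153e-01]] [-0.12542742 -0.13444153  0.0897274 ] 87.6866758362377 -18.700000000000003
scene {'fx': 513.2248348318662, 'fy': 513.2248348318662, 'cx': 328.6308309810234, 'cy': 199.17481970699828, 'distortion': array([-0.02898633,  0.        ,  0.        ,  0.        ,  0.        ]), 'pose': array([[-8.68226393e-01,  2.70698383e-01, -4.15818850e-01,
         6.32812467e+01],
       [-4.96051409e-01, -4.91759803e-01,  7.15615327e-01,
         8.70321090e+02],
       [-1.07670835e-02,  8.27583640e-01,  5.61239154e-01,
         7.19705993e+02],
       [ 0.00000000e+00,  0.00000000e+00,  0.00000000e+00,
         1.00000000e+00]])}
top {'fx': 376.0885363024235, 'fy': 376.0885363024235, 'cx': 314.2140830452944, 'cy': 203.87554730843118, 'distortion': array([-0.01603501,  0.        ,  0.        ,  0.        ,  0.        ]), 'pose': array([[ 2.47431982e-02,  9.81873098e-01, -1.87917517e-01,
         3.
[... 201 characters left out ...]
000e+00,  0.00000000e+00,  0.00000000e+00,
         1.00000000e+00]])}
cold_block [([252.0, 207.0, 306.0, 239.0], 0.86), ([362.0, 203.0, 418.0, 238.0], 0.58), ([329.0, 180.0, 336.0, 192.0], 0.29)]
cover [([331.0, 244.0, 362.0, 298.0], 0.92), ([362.0, 203.0, 415.0, 238.0], 0.86)]
vial_1 [([269.0, 217.0, 277.0, 225.0], 0.65), ([326.0, 181.0, 334.0, 192.0], 0.64), ([260.0, 213.0, 265.0, 221.0], 0.48), ([286.0, 162.0, 297.0, 176.0], 0.4)]
vial_4 [([269.0, 217.0, 277.0, 225.0], 0.65), ([326.0, 181.0, 334.0, 192.0], 0.64), ([260.0, 213.0, 265.0, 221.0], 0.48), ([286.0, 162.0, 297.0, 176.0], 0.4)]
tally_counter [([371.0, 157.0, 388.0, 175.0], 0.53)]
marker_pen [([206.0, 232.0, 218.0, 285.0], 0.65)]
```

```bash
python3 - <<'E'
import cv2
im=cv2.imread('pics/top0.png')[140:310,190:440]; cv2.imwrite('pics/top0c.png',cv2.resize(im,None,fx=3.2,fy=3.2,interpolation=cv2.INTER_CUBIC))
E
```

```text
(no output)
```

View pics/top0c.png

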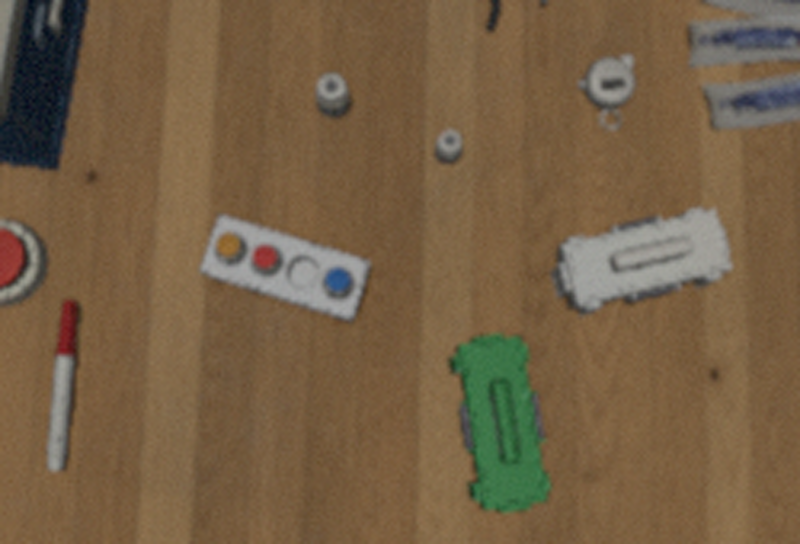

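View pics/scene0.png

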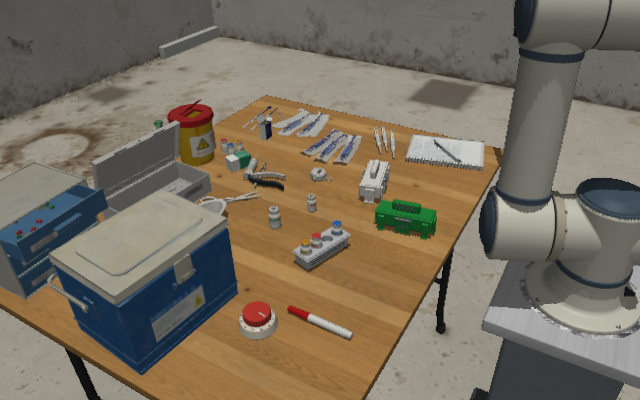

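The top view shows the block at (279,223) with its empty pocket third from the left at (284,225). The white cover is at (391,221) and the green look-alike at (347,271). Two vials stand alone: the larger, at (294,170), is vial_4; the smaller, at (330,185), is vial_1, the one to move. I'll confirm this with the wrist camera.

```bash
cat > h.py <<'E'
from bench import readout, eyes, ctrl
import cv2, numpy as np
def cal(c): return eyes.get_calibration(c)
def K(k): return np.array([[k['fx'],0,k['cx']],[0,k['fy'],k['cy']],[0,0,1.]])
def ray(k,px,z):
    p=cv2.undistortPoints(np.array(px,float).reshape(-1,1,2),K(k),k['distortion']).reshape(-1,2)
    d=np.c_[p[:,0],-p[:,1],-np.ones(len(p))]@k['pose'][:3,:3].T; o=k['pose'][:3,3]
    return (o+d*((z-o[2])/d[:,2])[:,None]).round(1)
def proj(k,P):
    P=np.atleast_2d(np.array(P,float)); c=(P-k['pose'][:3,3])@k['pose'][:3,:3]
    c=c*[1,-1,-1]
    return cv2.projectPoints(c.reshape(-1,1,3),np.zeros(3),np.zeros(3),K(k),k['distortion'])[0].reshape(-1,2)
def delta(target,yaw):
    """shift in tool axes & turn to reach TCP target with tool y axis at yaw (mod pi), pointing down"""
    o=readout.get_obs(); R=o['ee_rot']; s=R.T@(np.array(target)-o['eef_pos'])
    cur=np.arctan2(R[1,1],R[0,1]); d=(yaw-cur+np.pi/2)%np.pi-np.pi/2
    print('shift',s.round(1),'turn wz',round(-d,3),'q6',o['joint_positions'][5].round(2),'t',o['time'])
E
python3 - <<'E'
from h import *
k=cal('top')
c=lambda x,y:(190+x/3.2,140+y/3.2)
print('v1',ray(k,[c(449,138)],41),'v4',ray(k,[c(333,82)],51))
print('block corners',ray(k,[c(219,215),c(370,262),c(350,320),c(203,270)],34).tolist())
print('caps',ray(k,[c(230,243),c(265,255),c(339,278)],60).tolist(),'pocket',ray(k,[c(304,272)],34))
print('rib ends',ray(k,[c(612,262),c(691,245)],69).tolist())
kw=cal('wrist'); print(kw); o=readout.get_obs(); R=o['ee_rot']; print((R.T@kw['pose'][:3,:3]).round(3), R.T@(kw['pose'][:3,3]-o['eef_pos']))
E
```

```text
v1 [[610.7  12.6  41. ]] v4 [[651.7 107.9  51. ]]
block corners [[542.9, 195.9, 34.0], [508.4, 73.7, 34.0], [461.6, 88.2, 34.0], [498.1, 206.3, 34.0]]
caps [[516.4, 183.0, 60.0], [507.8, 155.5, 60.0], [491.5, 97.4, 60.0]] pocket [[498.8 126.   34. ]]
rib ends [[508.9, -113.7, 69.0], [524.0, -175.8, 69.0]]
{'fx': 331.4880499843453, 'fy': 331.4880499843453, 'cx': 313.9695492385848, 'cy': 197.06574258142402, 'distortion': array([-0.06740985,  0.        ,  0.        ,  0.        ,  0.        ]), 'pose': array([[ 4.40900046e-01,  8.66596062e-01,  2.33705830e-01,
         3.27537411e+02],
       [-8.97556194e-01,  4.25643375e-01,  1.14980851e-01,
        -5.08306507e+02],
       [ 1.66614624e-04, -2.60459178e-01,  9.65484847e-01,
         3.85000125e+02],
       [ 0.00000000e+00,  0.00000000e+00,  0.00000000e+00,
         1.00000000e+00]])}
[[ 0.002  0.965  0.26 ]
 [ 1.    -0.002 -0.001]
 [-0.     0.26  -0.965]] [  70.9581126     0.49558321 -162.49548393]
```

drive_tool(
  deltas="1 30 -21 -1.7 0 0 0; 1 30 -21 -1.7 0 0 0; 1 30 -21 -1.7 0 0 0; 1 30 -21 -1.7 0 0 0; 1 30 -21 -1.7 0 0 0; 1 30 -21 -1.7 0 0 0; 1 30 -21 -1.7 0 0 0; 1 30 -21 -1.7 0 0 0; 1 30 -21 -1.7 0 0 0; 1 30 -21 -1.7 0 0 0; 1 30 -21 -1.7 0 0 0; 1 30 -21 -1.7 0 0 0; 1 30 -21 -1.7 0 0 0; 1 30 -21 -1.7 0 0 0; 1 30 -21 -1.7 0 0 0; 1 30 -21 -1.7 0 0 0; 1 30 -20 -1.7 0 0 0",
)

```text
time: 1.82
eef_pos: [565.9, 6.8, 251.8]
ee_rot: [[0.898, 0.44, 0.001], [0.44, -0.898, -0.0], [0.0, 0.0, -1.0]]
contact_force: [0.8, -0.1, 0.1]
width: 88.0
grasp_force: 0.0
```

drive_tool(
  deltas="1 0 0 0 0 0 -0.119; 1 0 0 0 0 0 -0.119; 1 0 0 0 0 0 -0.119; 1 0 0 0 0 0 -0.119; 1 0 0 0 0 0 -0.119; 1 0 0 0 0 0 -0.119; 1 0 0 0 0 0 -0.119; 1 0 0 0 0 0 0; 1 0 0 0 0 0 0",
)

```text
time: 2.57
eef_pos: [565.3, 4.8, 251.6]
ee_rot: [[0.283, 0.959, 0.0], [0.959, -0.283, -0.0], [-0.0, 0.0, -1.0]]
contact_force: [-0.1, -0.3, 0.3]
width: 87.9
grasp_force: 0.0
```

```bash
python3 - <<'E'
from h import *
k=cal('wrist'); im=eyes.read_camera('wrist'); cv2.imwrite('pics/w1.png',im); np.save('k1.npy',k,allow_pickle=True)
for t in('cold_block','cover','vial_1'):
    print(t,[(np.round(b['box']).tolist(),round(b['score'],2)) for b in eyes.boxes_of('wrist',t)])
o=readout.get_obs(); print(o['eef_pos'],o['ee_rot'].round(4),o['joint_positions'].round(2))
E
```

```text
cold_block [([198.0, 4.0, 252.0, 127.0], 0.87)]
cover [([129.0, 190.0, 244.0, 280.0], 0.6)]
vial_1 [([204.0, 10.0, 234.0, 34.0], 0.95), ([340.0, 139.0, 359.0, 164.0], 0.9), ([348.0, 42.0, 377.0, 76.0], 0.8), ([407.0, 218.0, 441.0, 246.0], 0.72), ([208.0, 40.0, 236.0, 64.0], 0.68), ([213.0, 100.0, 242.0, 117.0], 0.58), ([199.0, 6.0, 252.0, 128.0], 0.39)]
[565.34768504   4.80777565 251.54115755] [[ 0.2812  0.9596  0.    ]
 [ 0.9596 -0.2812  0.    ]
 [ 0.      0.     -1.    ]] [-0.05  0.01  1.27  0.    1.87  0.23]
```

View pics/w1.png

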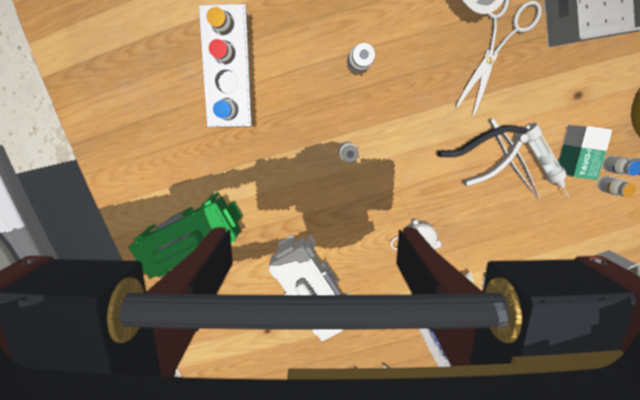

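The wrist view shows the block at (225,65) with its empty pocket at (228,80). Vial_1 is at (349,152) and is smaller; vial_4 is at (362,57). The enlarged crop should confirm which is which.

```bash
python3 - <<'E'
import cv2
im=cv2.imread('pics/w1.png')[0:172,194:384]; cv2.imwrite('pics/w1c.png',cv2.resize(im,None,fx=3.4,fy=3.4,interpolation=cv2.INTER_CUBIC))
E
```

```text
(no output)
```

View pics/w1c.png

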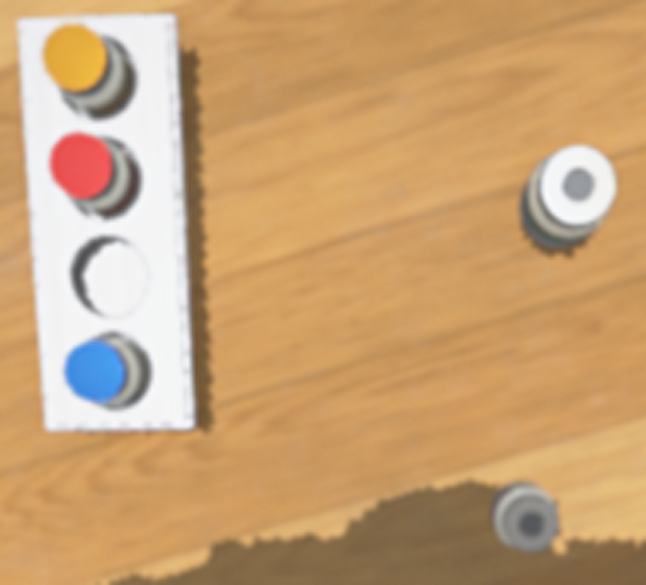

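The crop confirms it: vial_4 (top at crop (579,184)) is clearly larger, and vial_1 (stopper at (531,523)) is the small one. The block's top corners are (20,17), (177,14), (193,430) and (45,430), and the pocket centre is (110,277).

```bash
python3 - <<'E'
from h import *
k=np.load('k1.npy',allow_pickle=True).item()
c=lambda L:[(194+(x+.5)/3.4-.5,(y+.5)/3.4-.5) for x,y in L]
print('v1 top',ray(k,c([(531,523)]),41),'v1 foot',ray(k,c([(524,514)]),20))
C=ray(k,c([(20,17),(177,14),(193,430),(45,430)]),34); m=C.mean(0); 
print(C.tolist(),'ctr',m)
yv=(C[0]+C[1]-C[2]-C[3])/2; a=np.arctan2(yv[1],yv[0]); print('len',np.hypot(*yv[:2]),'yaw y',a,np.degrees(a))
y=np.array([np.cos(a),np.sin(a)]); print('pocket est',m[:2]-15*y,'seen',ray(k,c([(110,277)]),34))
print('caps',ray(k,c([(76,58),(82,166),(96,371)]),60.5).tolist(),'exp',[(m[:2]+s*y).round(1).tolist() for s in(45,15,-45)])
# box corner edges lengths
print([np.hypot(*(C[i]-C[(i+1)%4])[:2]).round(1) for i in range(4)])
delta([607,13,60],a-np.pi/2)
E
```

```text
v1 top [[610.5  13.3  41. ]] v1 foot [[610.3  13.7  20. ]]
[[499.9, 210.1, 34.0], [547.1, 196.0, 34.0], [511.2, 73.7, 34.0], [463.7, 88.0, 34.0]] ctr [505.475 141.95   34.   ]
len 127.40660304709486 yaw y 1.2839254491216405 73.56350944410872
pocket est [501.23071448 127.56299057] seen [[501.1 127.7  34. ]]
caps [[517.8, 184.9, 60.5], [509.5, 156.2, 60.5], [493.6, 99.1, 60.5]] exp [[518.2, 185.1], [509.7, 156.3], [492.7, 98.8]]
[np.float64(49.3), np.float64(127.5), np.float64(49.6), np.float64(127.4)]
shift [ 19.6  37.7 191.5] turn wz 0.002 q6 0.23 t 2.7667
```

drive_tool(
  deltas="1 7 13.6 30 0 0 0; 1 7 13.6 30 0 0 0; 1 7 13.6 30 0 0 0; 1 0 0 30 0 0 0; 1 0 0 30 0 0 0; 1 0 0 25 0 0 0; 1 0 0 20 0 0 0; 1 0 0 15 0 0 0; 1 0 0 15 0 0 0; 1 0 0 10 0 0 0; 1 0 0 7 0 0 0; 1 0 0 3.5 0 0 0; 1 0 0 0 0 0 0; 0 0 0 0 0 0 0; 0 0 0 0 0 0 0; 0 0 0 0 0 0 0; 0 0 0 0 0 0 0; 0 0 0 0 0 0 0; 0 0 0 0 0 0 0",
  grip_force=12,
)

```text
time: 4.35
eef_pos: [610.5, 13.6, 6.3]
ee_rot: [[0.279, 0.96, 0.0], [0.96, -0.279, -0.0], [0.0, 0.0, -1.0]]
contact_force: [-0.4, 0.0, 1.0]
width: 51.2
grasp_force: 0.0
```

drive_tool(
  deltas="0 0 0 0 0 0 0; 0 0 0 0 0 0 0; 0 0 0 0 0 0 0",
)

```text
time: 4.6
eef_pos: [610.4, 13.6, 6.0]
ee_rot: [[0.279, 0.96, -0.0], [0.96, -0.279, 0.0], [-0.0, -0.0, -1.0]]
contact_force: [-0.2, -1.0, -0.4]
width: 31.3
grasp_force: 0.0
```

drive_tool(
  deltas="0.36 0 0 -10 0 0 0; 0.36 0 0 0 0 0 0; 0 0 0 0 0 0 0; 0 0 0 0 0 0 0; 0 0 0 0 0 0 0; 0 0 0 0 0 0 0; 0 0 0 0 0 0 0; 0 0 0 0 0 0 0",
)

```text
time: 5.27
eef_pos: [610.7, 13.6, 16.5]
ee_rot: [[0.279, 0.96, 0.001], [0.96, -0.279, -0.0], [0.0, 0.001, -1.0]]
contact_force: [-0.0, -0.8, 4.4]
width: 21.7
grasp_force: 12.0
```

drive_tool(
  deltas="0 0 0 -20 0 0 0; 0 0 0 -30 0 0 0; 0 0 0 -30 0 0 0; 0 16 -27.4 0 0 0 0; 0 16 -27.4 0 0 0 0; 0 16 -27.4 0 0 0 0; 0 16 -27.4 0 0 0 0; 0 14.9 -27.1 0 0 0 0; 0 0 0 0 0 0 0; 0 0 0 0 0 0 0; 0 0 0 0 0 0 0",
)

```text
time: 6.18
eef_pos: [501.3, 127.3, 95.7]
ee_rot: [[0.279, 0.96, -0.0], [0.96, -0.279, -0.001], [-0.001, 0.0, -1.0]]
contact_force: [-0.5, -0.2, -0.6]
width: 21.7
grasp_force: 12.0
```

```bash
python3 - <<'E'
from h import *
k=cal('wrist'); im=eyes.read_camera('wrist'); cv2.imwrite('pics/w2.png',im)
o=readout.get_obs(); print(o['eef_pos'],o['contact_force'],o['width'])
delta([501.2,127.6,37],np.radians(-16.44))
print(proj(k,[[501.2,127.6,34],[501.2,127.6,80]]))
cv2.imwrite('pics/w2c.png',cv2.resize(im[130:330,190:440],None,fx=3,fy=3,interpolation=cv2.INTER_CUBIC))
E
```

```text
[501.53710927 126.93296404  95.74389889] [ 0.15749327  0.37990736 -0.38041544] 21.769856971762646
shift [ 0.6 -0.5 58.7] turn wz 0.003 q6 0.47 t 6.2333
[[313.06325797 210.28622542]
 [312.83230934 234.24801887]]
```

View pics/w2c.png

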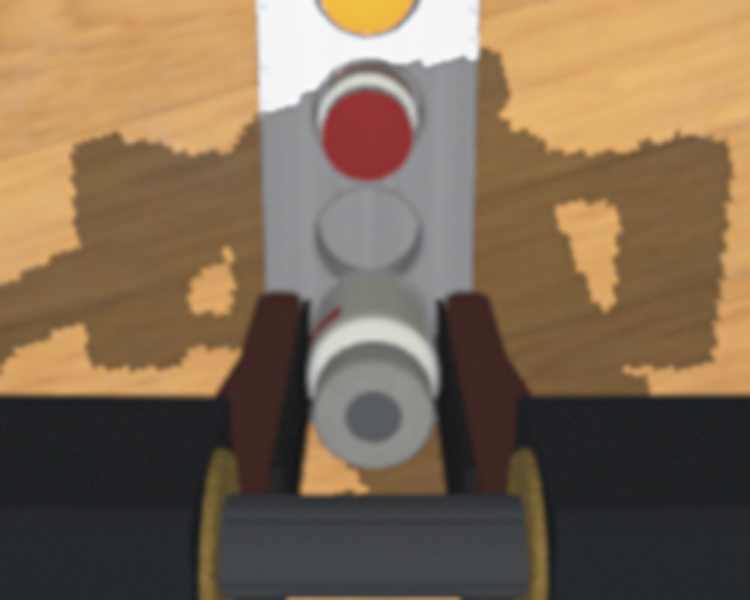

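```bash
python3 - <<'E'
from h import *
k=cal('wrist')
c=lambda x,y:(190+(x+.5)/3-.5,130+(y+.5)/3-.5)
print('vial top',ray(k,[c(373,417)],120.7),'pocket rim top edge', ray(k,[c(368,185)],34),'exp',np.array([501.2,127.6])+12.5*np.array([.283,.959]))
g=cv2.cvtColor(cv2.imread('pics/w2.png'),cv2.COLOR_BGR2GRAY); print(g[180:235,312].tolist())
print('cap red',ray(k,[c(367,135)],61),'orig exp',[509.7,156.3])
E
```

```text
vial top [[501.9 126.3 120.7]] pocket rim top edge [[504.8 140.7  34. ]] exp [504.7375 139.5875]
[81, 79, 80, 79, 80, 79, 79, 77, 79, 93, 119, 132, 137, 145, 150, 151, 150, 150, 149, 150, 149, 150, 149, 149, 149, 149, 149, 150, 149, 149, 149, 148, 148, 149, 149, 149, 149, 148, 144, 135, 128, 124, 124, 124, 125, 125, 124, 125, 125, 125, 125, 125, 126, 130, 139]
cap red [[509.6 157.2  61. ]] orig exp [509.7, 156.3]
```

drive_tool(
  deltas="0 1.2 -0.4 0 0 0 0; 0 0 0 15 0 0 0; 0 0 0 15 0 0 0; 0 0 0 8 0 0 0; 0 0 0 3 0 0 0; 0 0 0 2 0 0 0; 0 0 0 2 0 0 0; 0 0 0 2 0 0 0; 0 0 0 0 0 0 0",
)

```text
time: 6.98
eef_pos: [501.3, 128.8, 49.3]
ee_rot: [[0.279, 0.96, 0.0], [0.96, -0.279, 0.0], [0.0, 0.0, -1.0]]
contact_force: [-0.7, -0.1, -0.4]
width: 21.7
grasp_force: 12.0
```

drive_tool(
  deltas="0 0 0 2 0 0 0; 0 0 0 2 0 0 0; 0 0 0 1.5 0 0 0; 0 0 0 0 0 0 0",
)

```text
time: 7.32
eef_pos: [500.9, 128.8, 43.2]
ee_rot: [[0.279, 0.96, -0.0], [0.96, -0.279, -0.0], [-0.0, -0.0, -1.0]]
contact_force: [-0.5, 0.4, -0.3]
width: 22.0
grasp_force: 12.0
```

drive_tool(
  deltas="0 0 0 2 0 0 0; 0 0 0 2 0 0 0; 0 0 0 1 0 0 0; 0 0 0 0 0 0 0; 0 0 0 0 0 0 0",
)

```text
time: 7.73
eef_pos: [501.0, 128.8, 38.4]
ee_rot: [[0.279, 0.96, -0.0], [0.96, -0.279, -0.0], [-0.0, -0.0, -1.0]]
contact_force: [-0.1, -0.3, -0.1]
width: 21.7
grasp_force: 12.0
```

drive_tool(
  deltas="0 0 0 1.4 0 0 0; 0 0 0 0 0 0 0; 0.5 0 0 0 0 0 0; 0.5 0 0 0 0 0 0; 0.5 0 0 0 0 0 0; 0.5 0 0 0 0 0 0; 0.5 0 0 0 0 0 0; 0.5 0 0 0 0 0 0; 0.5 0 0 0 0 0 0; 0.5 0 0 0 0 0 0",
)

```text
time: 8.57
eef_pos: [501.1, 128.8, 37.1]
ee_rot: [[0.279, 0.96, -0.0], [0.96, -0.279, -0.0], [-0.0, -0.0, -1.0]]
contact_force: [0.6, 0.1, -0.5]
width: 43.7
grasp_force: 0.0
```

drive_tool(
  deltas="0.5 0 0 -20 0 0 0; 0.5 0 0 -30 0 0 0; 0.5 0 0 -40 0 0 0; 1 0 0 -33 0 0 0; 1 -26.3 7.8 0 0 0 0; 1 -26.3 7.8 0 0 0 0; 1 -26.3 7.8 0 0 0 0; 1 -26.3 7.8 0 0 0 0; 1 -26.3 7.8 0 0 0 0; 1 -26.3 7.8 0 0 0 0; 1 -26.3 7.8 0 0 0 0; 1 -26.3 7.8 0 0 0 0; 1 -26.3 7.8 0 0 0 0; 1 -26.3 7.8 0 0 0 0; 1 -26.3 7.8 0 0 0 0; 1 -26.3 7.8 0 0 0 0; 1 0 0 0 0 0 0; 1 0 0 0 0 0 0",
)

```text
time: 10.07
eef_pos: [502.5, -201.4, 159.8]
ee_rot: [[0.282, 0.96, -0.001], [0.96, -0.282, 0.001], [0.0, -0.001, -1.0]]
contact_force: [0.5, 0.8, 0.1]
width: 87.6
grasp_force: 0.0
```

```bash
python3 - <<'E'
from h import *
o=readout.get_obs(); print(o['eef_pos'],o['time'])
k=cal('wrist'); im=eyes.read_camera('wrist'); cv2.imwrite('pics/w3.png',im); np.save('k3.npy',k,allow_pickle=True)
t=eyes.read_camera('top'); cv2.imwrite('pics/top1.png',t)
a=cv2.resize(t[195:250,240:320],(560,385),interpolation=cv2.INTER_CUBIC); cv2.imwrite('pics/top1c.png',a)
E
```

```text
[ 502.54556084 -201.36038498  159.77705796] 10.0667
```

View pics/w3.png

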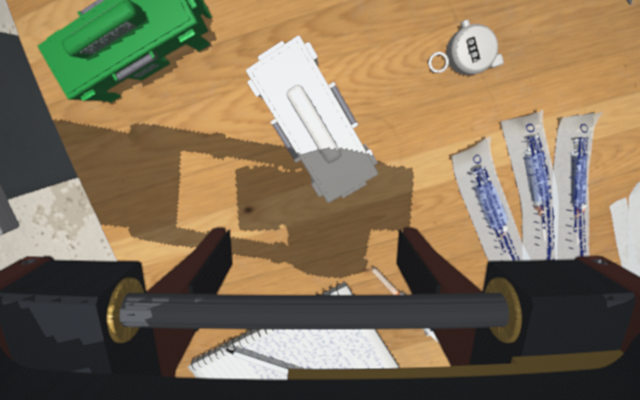

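View pics/top1c.png

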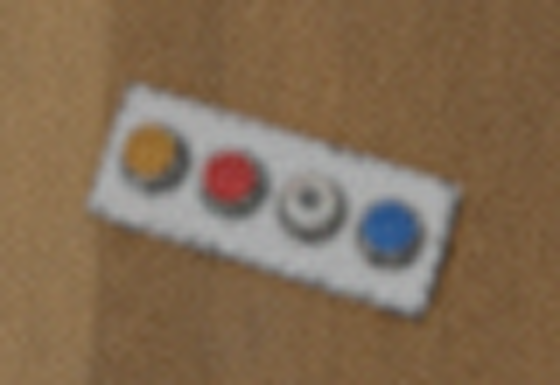

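The wrist view shows the white cover at (312,120), clear of the green one at (125,45). The top view shows the small vial seated in the pocket. Next I'll enlarge the cover for measuring.

```bash
python3 - <<'E'
import cv2
im=cv2.imread('pics/w3.png')[30:206,240:385]; cv2.imwrite('pics/w3c.png',cv2.resize(im,None,fx=3.4,fy=3.4,interpolation=cv2.INTER_CUBIC))
E
```

```text
(no output)
```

View pics/w3c.png

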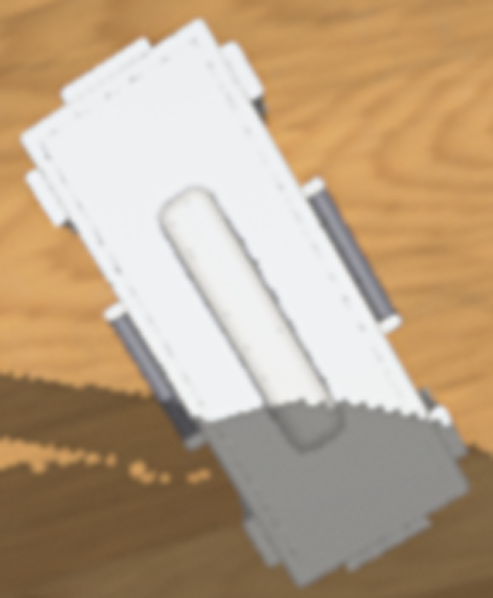

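The cover's top face has its corners at about (200,20), (22,138), (303,585) and (468,487) in the crop. The rib runs from (187,190) to (308,445).

```bash
python3 - <<'E'
from h import *
k=np.load('k3.npy',allow_pickle=True).item()
c=lambda L:[(240+(x+.5)/3.4-.5,30+(y+.5)/3.4-.5) for x,y in L]
C=ray(k,c([(200,20),(22,138),(303,585),(468,487)]),47); m=C.mean(0)
y=(C[0]+C[1]-C[2]-C[3])/2; a=np.arctan2(y[1],y[0])
print(C.tolist(),m,np.hypot(*y[:2]),a,np.degrees(a),[np.hypot(*(C[i]-C[(i+1)%4])[:2]).round(1) for i in range(4)])
# rib: base ends at z47 upper, tops at z69.5
R=ray(k,c([(190,187),(318,430)]),69.5); print('rib top ends',R.tolist(),R.mean(0))
w=proj(k,[[m[0],m[1],69.5]]); print(((w-[240,30])*3.4))
u=np.array([np.cos(a),np.sin(a),0]);v=np.array([u[1],-u[0],0])
P=np.array([[*m[:2],0]]); 
for z,l,ww in((69.5,32,7),(47,32,7),(47,64,25)): print(z,l,((proj(k,[P[0]+s*l*u+t*ww*v+[0,0,z] for s,t in((1,1),(1,-1),(-1,-1),(-1,1))])-[240,30])*3.4).round().tolist())
delta([m[0],m[1],120],a-np.pi/2)
E
```

```text
[[526.6, -77.7, 47.0], [479.5, -90.5, 47.0], [513.0, -212.6, 47.0], [559.3, -199.7, 47.0]] [ 519.6   -145.125   47.   ] 126.45873832993905 1.8356265923909005 105.17365650597968 [np.float64(48.8), np.float64(126.6), np.float64(48.1), np.float64(126.3)]
rib top ends [[514.5, -114.0, 69.5], [526.8, -172.2, 69.5]] [ 520.65 -143.1    69.5 ]
[[252.34506135 320.45909568]]
69.5 32 [[202.0, 174.0], [147.0, 209.0], [300.0, 460.0], [353.0, 428.0]]
47 32 [[206.0, 181.0], [156.0, 214.0], [296.0, 444.0], [345.0, 415.0]]
47 64 [[199.0, 14.0], [17.0, 135.0], [300.0, 588.0], [472.0, 487.0]]
shift [57.1  0.8 40.1] turn wz -0.548 q6 -0.16 t 10.1667
```

drive_tool(
  deltas="1 24.9 -8.5 0 0 0 0; 1 24.9 -8.5 0 0 0 0; 1 24.9 -8.5 0 0 0 0; 1 24.9 -8.5 0 0 0 0; 1 24.9 -8.5 0 0 0 0; 1 24.9 -8.5 0 0 0 0; 1 24.9 -8.5 0 0 0 0; 1 24.9 -8.5 0 0 0 0; 1 24.9 -8.5 0 0 0 0; 1 24.9 -8.5 0 0 0 0; 1 24.9 -8.5 0 0 0 0; 1 0 0 0 0 0 0; 1 0 0 0 0 0 0",
)

```text
time: 11.25
eef_pos: [488.9, 90.8, 160.3]
ee_rot: [[0.275, 0.961, 0.0], [0.961, -0.275, 0.0], [0.0, 0.0, -1.0]]
contact_force: [0.5, 0.2, -0.1]
width: 88.5
grasp_force: 0.0
```

```bash
python3 - <<'E'
from h import *
o=readout.get_obs(); print(o['eef_pos'],o['time'])
k=cal('wrist'); im=eyes.read_camera('wrist'); cv2.imwrite('pics/w4.png',im); np.save('k4.npy',k,allow_pickle=True)
cv2.imwrite('pics/w4c.png',cv2.resize(im[15:205,240:385],None,fx=3.1,fy=3.1,interpolation=cv2.INTER_CUBIC))
E
```

```text
[488.91715609  90.7847723  160.28765508] 11.25
```

View pics/w4c.png

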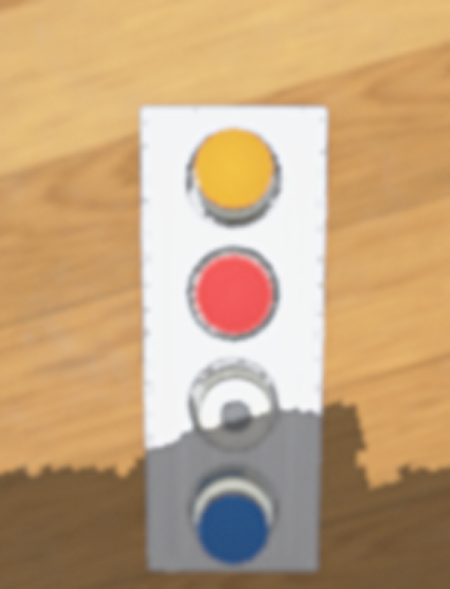

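All four pockets are filled. The block's top corners are at (141,106), (328,106), (319,571) and (148,571) in the crop.

```bash
python3 - <<'E'
from h import *
k=np.load('k4.npy',allow_pickle=True).item()
c=lambda L:[(240+(x+.5)/3.1-.5,15+(y+.5)/3.1-.5) for x,y in L]
C=ray(k,c([(141,106),(328,106),(319,571),(148,571)]),34); m=C.mean(0)
y=(C[0]+C[1]-C[2]-C[3])/2; a=np.arctan2(y[1],y[0])
print(C.tolist(),m,np.hypot(*y[:2]),a,np.degrees(a),[np.hypot(*(C[i]-C[(i+1)%4])[:2]).round(1) for i in range(4)])
delta([519.6,-145.1,160],np.radians(15.17))
E
```

```text
[[499.0, 210.4, 34.0], [546.4, 197.0, 34.0], [511.8, 74.9, 34.0], [463.8, 88.5, 34.0]] [505.25 142.7   34.  ] 126.89369566688491 1.2921719221852666 74.03599754652281 [np.float64(49.3), np.float64(126.9), np.float64(49.9), np.float64(126.9)]
shift [-217.2   94.2    0.4] turn wz -0.545 q6 0.39 t 11.3
```

drive_tool(
  deltas="1 -24.2 10.5 0 0 0 0; 1 -24.2 10.5 0 0 0 0; 1 -24.2 10.5 0 0 0 0; 1 -24.2 10.5 0 0 0 0; 1 -24.2 10.5 0 0 0 0; 1 -24.2 10.5 0 0 0 0; 1 -24.2 10.5 0 0 0 0; 1 -24.2 10.5 0 0 0 0; 1 -23.6 10.2 0 0 0 0; 1 0 0 0 0 0 -0.109; 1 0 0 0 0 0 -0.109; 1 0 0 0 0 0 -0.109; 1 0 0 0 0 0 -0.109; 1 0 0 0 0 0 -0.109; 0.5 0 0 20 0 0 0; 0.5 0 0 20 0 0 0; 0.5 0 0 20 0 0 0; 0.5 0 0 20 0 0 0; 0.5 0 0 0 0 0 0; 0.5 0 0 0 0 0 0",
)

```text
time: 12.97
eef_pos: [518.3, -146.6, 79.3]
ee_rot: [[-0.258, 0.966, -0.003], [0.966, 0.258, 0.001], [0.001, -0.002, -1.0]]
contact_force: [1.0, 0.4, -0.1]
width: 51.3
grasp_force: 0.0
```

```bash
python3 - <<'E'
from h import *
delta([519.6,-145.1,49.5],np.radians(15.17)); o=readout.get_obs(); print(o['eef_pos'],o['contact_force'],o['width'],o['ee_rot'].round(3))
E
```

```text
shift [ 1.1  1.8 29.8] turn wz -0.004 q6 -0.6 t 12.9667
[ 518.25932244 -146.60595925   79.25628646] [ 0.97231337  0.35816583 -0.06642238] 51.27011033762357 [[-0.258  0.966 -0.003]
 [ 0.966  0.258  0.001]
 [ 0.001 -0.002 -1.   ]]
```

drive_tool(
  deltas="0.5 1 1.6 12 0 0 0; 0.5 0 0 10 0 0 0; 0.5 0 0 4 0 0 0; 0.5 0 0 2 0 0 0; 0.5 0 0 0 0 0 0; 0.5 0 0 0 0 0 0",
)

```text
time: 13.47
eef_pos: [520.8, -144.8, 52.4]
ee_rot: [[-0.259, 0.966, 0.0], [0.966, 0.259, -0.0], [-0.0, 0.0, -1.0]]
contact_force: [-0.5, -0.0, 0.7]
width: 43.8
grasp_force: 0.0
```

```bash
python3 - <<'E'
from h import *
delta([519.6,-145.1,49.5],np.radians(15.17)); o=readout.get_obs(); print(o['eef_pos'],o['contact_force'],o['width'],o['ee_rot'].round(3))
E
```

```text
shift [-0.  -1.2  2.9] turn wz -0.003 q6 -0.6 t 13.4667
[ 520.77500136 -144.76579058   52.39130125] [-0.45593236 -0.02162523  0.7262985 ] 43.79328604773798 [[-0.259  0.966  0.   ]
 [ 0.966  0.259 -0.   ]
 [-0.     0.    -1.   ]]
```

drive_tool(
  deltas="0.5 0 -1.2 2.5 0 0 0; 0.5 0 0 0 0 0 0; 0 0 0 0 0 0 0; 0 0 0 0 0 0 0; 0 0 0 0 0 0 0; 0 0 0 0 0 0 0; 0 0 0 0 0 0 0; 0 0 0 0 0 0 0; 0 0 0 0 0 0 0; 0 0 0 0 0 0 0",
  grip_force=45,
)

```text
time: 14.3
eef_pos: [519.5, -145.1, 49.7]
ee_rot: [[-0.259, 0.966, 0.0], [0.966, 0.259, 0.0], [-0.0, 0.0, -1.0]]
contact_force: [-0.4, -0.0, 0.7]
width: 13.5
grasp_force: 45.0
```

drive_tool(
  deltas="0 0 0 -10 0 0 0; 0 0 0 -20 0 0 0; 0 0 0 -25 0 0 0; 0 0 0 -25 0 0 0; 0 0 0 0 0 0 0.109; 0 0 0 0 0 0 0.109; 0 0 0 0 0 0 0.109; 0 0 0 0 0 0 0.109; 0 0 0 0 0 0 0.109; 0 0 0 0 0 0 0; 0 0 0 0 0 0 0",
)

```text
time: 15.22
eef_pos: [519.4, -145.1, 129.9]
ee_rot: [[0.276, 0.961, -0.0], [0.961, -0.276, 0.0], [-0.0, -0.0, -1.0]]
contact_force: [-0.4, -0.5, -1.5]
width: 13.7
grasp_force: 45.0
```

drive_tool(
  deltas="0 12 -4.3 0 0 0 0; 0 23.5 -8 0 0 0 0; 0 23.5 -8 0 0 0 0; 0 23.5 -8 0 0 0 0; 0 23.5 -8 0 0 0 0; 0 23.5 -8 0 0 0 0; 0 23.5 -8 0 0 0 0; 0 23.5 -8 0 0 0 0; 0 23.5 -8 0 0 0 0; 0 23.5 -8 0 0 0 0; 0 23.5 -8 0 0 0 0; 0 23.5 -8 0 0 0 0; 0 0 0 0 0 0 0; 0 0 0 0 0 0 0; 0 0 0 0 0 0 0; 0 0 0 0 0 0 0",
)

```text
time: 16.55
eef_pos: [506.3, 139.9, 129.7]
ee_rot: [[0.279, 0.96, -0.0], [0.96, -0.279, -0.0], [-0.0, 0.0, -1.0]]
contact_force: [0.2, -1.2, -2.3]
width: 13.7
grasp_force: 45.0
```

```bash
python3 - <<'E'
from h import *
delta([505.3,142.5,85],np.radians(-16.2)); o=readout.get_obs(); print(o['eef_pos'],o['contact_force'],o['width'],o['ee_rot'].round(3),o['wrist_torque'])
E
```

```text
shift [ 2.3 -1.7 44.7] turn wz -0.0 q6 0.49 t 16.55
[506.30900651 139.85845293 129.67153038] [ 0.24953191 -1.23853427 -2.29233215] 13.713068856007403 [[ 0.279  0.96  -0.   ]
 [ 0.96  -0.279 -0.   ]
 [-0.     0.    -1.   ]] [-0.04022143 -0.01438441 -0.01841392]
```

drive_tool(
  deltas="0 2.3 -1.7 0 0 0 0; 0 0 0 10 0 0 0; 0 0 0 15 0 0 0; 0 0 0 10 0 0 0; 0 0 0 6 0 0 0; 0 0 0 0 0 0 0; 0 0 0 0 0 0 0; 0 0 0 0 0 0 0",
)

```text
time: 17.22
eef_pos: [505.7, 143.1, 89.2]
ee_rot: [[0.279, 0.96, 0.001], [0.96, -0.279, 0.0], [0.0, 0.001, -1.0]]
contact_force: [-0.1, 0.0, -1.2]
width: 13.7
grasp_force: 45.0
```

```bash
python3 - <<'E'
from h import *
delta([505.3,142.5,85],np.radians(-16.2)); o=readout.get_obs(); print(o['eef_pos'],o['contact_force'])
im=eyes.read_camera('scene'); k=cal('scene'); p=proj(k,[[505,142,60]])[0].astype(int); print(p)
c=im[p[1]-50:p[1]+50,p[0]-65:p[0]+65]; cv2.imwrite('pics/s5.png',cv2.resize(c,None,fx=6,fy=6,interpolation=cv2.INTER_CUBIC))
E
```

```text
shift [-0.7 -0.2  4.2] turn wz -0.0 q6 0.49 t 17.2167
[505.72052427 143.1242184   89.23886831] [-0.12826396  0.03370894 -1.22489144]
[321 231]
```

drive_tool(
  deltas="0 -0.4 0 2 0 0 0; 0 0 0 2 0 0 0; 0 0 0 1.5 0 0 0; 0 0 0 1.5 0 0 0; 0 0 0 0 0 0 0",
)

```text
time: 17.68
eef_pos: [505.1, 142.7, 81.2]
ee_rot: [[0.279, 0.96, -0.001], [0.96, -0.279, -0.0], [-0.0, -0.001, -1.0]]
contact_force: [0.1, 1.1, -2.9]
width: 13.5
grasp_force: 45.0
```

drive_tool(
  deltas="0 0 0 1 0 0 0; 0 0 0 1 0 0 0; 0 0 0 1 0 0 0; 0 0 0 0 0 0 0",
)

```text
time: 18.02
eef_pos: [505.2, 142.7, 78.4]
ee_rot: [[0.279, 0.96, -0.0], [0.96, -0.279, -0.0], [-0.0, -0.0, -1.0]]
contact_force: [-0.8, -0.5, -1.9]
width: 13.9
grasp_force: 45.0
```

drive_tool(
  deltas="0 0 0 1 0 0 0; 0 0 0 1 0 0 0; 0 0 0 0.7 0 0 0; 0 0 0 0 0 0 0",
)

```text
time: 18.35
eef_pos: [505.0, 142.8, 75.8]
ee_rot: [[0.279, 0.96, -0.001], [0.96, -0.279, 0.0], [-0.0, -0.001, -1.0]]
contact_force: [-1.4, -0.4, -1.6]
width: 13.3
grasp_force: 45.0
```

drive_tool(
  deltas="0 0 0 1 0 0 0; 0 0 0 0 0 0 0",
)

```text
time: 18.52
eef_pos: [505.1, 142.9, 75.2]
ee_rot: [[0.279, 0.96, -0.0], [0.96, -0.279, 0.0], [0.0, -0.0, -1.0]]
contact_force: [-1.0, 0.8, 1.2]
width: 13.8
grasp_force: 45.0
```

drive_tool(
  deltas="0 0 0 0.7 0 0 0; 0 0 0 0 0 0 0",
)

```text
time: 18.68
eef_pos: [505.4, 142.9, 74.8]
ee_rot: [[0.279, 0.96, 0.001], [0.96, -0.279, 0.0], [0.001, 0.0, -1.0]]
contact_force: [-3.4, 0.5, 3.8]
width: 13.7
grasp_force: 45.0
```

drive_tool(
  deltas="0 0 -0.5 0 0 0 0; 0 0 0 0.5 0 0 0; 0 0 0 0 0 0 0",
)

```text
time: 18.93
eef_pos: [505.3, 142.9, 74.6]
ee_rot: [[0.279, 0.96, 0.002], [0.96, -0.279, 0.0], [0.001, 0.002, -1.0]]
contact_force: [-1.8, 0.4, 5.1]
width: 13.6
grasp_force: 45.0
```

drive_tool(
  deltas="0 0 0 0.7 0 0 0; 0 0 0 0 0 0 0",
)

```text
time: 19.1
eef_pos: [505.5, 143.0, 74.3]
ee_rot: [[0.279, 0.96, 0.002], [0.96, -0.279, 0.0], [0.001, 0.002, -1.0]]
contact_force: [-0.2, -0.2, 6.3]
width: 13.7
grasp_force: 45.0
```

drive_tool(
  deltas="0 0 0 0.8 0 0 0; 0 0 0 0 0 0 0",
)

```text
time: 19.27
eef_pos: [505.7, 143.0, 73.9]
ee_rot: [[0.279, 0.96, 0.003], [0.96, -0.279, 0.0], [0.001, 0.003, -1.0]]
contact_force: [-2.0, 0.7, 8.8]
width: 13.6
grasp_force: 45.0
```

drive_tool(
  deltas="0 0 0 0.8 0 0 0; 0 0 0 0 0 0 0",
)

```text
time: 19.43
eef_pos: [505.9, 143.1, 73.6]
ee_rot: [[0.279, 0.96, 0.003], [0.96, -0.279, 0.001], [0.002, 0.003, -1.0]]
contact_force: [-1.9, -0.2, 9.1]
width: 13.8
grasp_force: 45.0
```

drive_tool(
  deltas="0 0 0 0.8 0 0 0; 0 0 0 0 0 0 0",
)

```text
time: 19.6
eef_pos: [506.0, 143.1, 73.3]
ee_rot: [[0.279, 0.96, 0.004], [0.96, -0.279, 0.001], [0.002, 0.004, -1.0]]
contact_force: [-2.5, 0.4, 11.5]
width: 13.5
grasp_force: 45.0
```

drive_tool(
  deltas="0 0 -0.4 0.8 0 0 0; 0 0 0 0 0 0 0",
)

```text
time: 19.77
eef_pos: [506.0, 143.1, 73.0]
ee_rot: [[0.279, 0.96, 0.005], [0.96, -0.279, 0.001], [0.002, 0.005, -1.0]]
contact_force: [-2.9, -0.5, 14.1]
width: 13.8
grasp_force: 45.0
```

drive_tool(
  deltas="0 0 0 0.8 0 0 0; 0 0 0 0 0 0 0",
)

```text
time: 19.93
eef_pos: [506.1, 143.2, 72.7]
ee_rot: [[0.279, 0.96, 0.005], [0.96, -0.279, 0.001], [0.002, 0.005, -1.0]]
contact_force: [-4.3, 0.3, 15.4]
width: 13.6
grasp_force: 45.0
```

drive_tool(
  deltas="0 0 0 0.8 0 0 0; 0 0 0 0 0 0 0",
)

```text
time: 20.1
eef_pos: [506.0, 143.2, 70.9]
ee_rot: [[0.279, 0.96, 0.005], [0.96, -0.279, 0.001], [0.002, 0.005, -1.0]]
contact_force: [-0.1, 0.4, 3.4]
width: 13.6
grasp_force: 45.0
```

drive_tool(
  deltas="0 0 0 0.8 0 0 0; 0 0 0 0 0 0 0",
)

```text
time: 20.27
eef_pos: [506.0, 143.2, 68.9]
ee_rot: [[0.279, 0.96, 0.004], [0.96, -0.279, 0.001], [0.002, 0.004, -1.0]]
contact_force: [2.0, 1.1, 7.3]
width: 13.6
grasp_force: 45.0
```

drive_tool(
  deltas="0 0 0 0.8 0 0 0; 0 0 0 0 0 0 0",
)

```text
time: 20.43
eef_pos: [506.0, 143.2, 68.6]
ee_rot: [[0.279, 0.96, 0.005], [0.96, -0.279, 0.001], [0.002, 0.004, -1.0]]
contact_force: [1.1, 1.1, 8.9]
width: 13.3
grasp_force: 45.0
```

drive_tool(
  deltas="0 0 0 0.8 0 0 0; 0 0 0 0 0 0 0",
)

```text
time: 20.6
eef_pos: [506.1, 143.3, 68.4]
ee_rot: [[0.279, 0.96, 0.005], [0.96, -0.279, 0.001], [0.002, 0.004, -1.0]]
contact_force: [-0.7, 0.3, 12.2]
width: 13.6
grasp_force: 45.0
```

drive_tool(
  deltas="0 0 0 0.8 0 0 0; 0 0 0 0 0 0 0",
)

```text
time: 20.77
eef_pos: [506.2, 143.2, 68.4]
ee_rot: [[0.279, 0.96, 0.005], [0.96, -0.279, 0.001], [0.002, 0.005, -1.0]]
contact_force: [-2.1, -0.3, 15.3]
width: 13.7
grasp_force: 45.0
```

drive_tool(
  deltas="0 0 0 0.8 0 0 0; 0 0 0 0 0 0 0",
)

```text
time: 20.93
eef_pos: [506.2, 143.3, 68.4]
ee_rot: [[0.279, 0.96, 0.006], [0.96, -0.279, 0.001], [0.003, 0.005, -1.0]]
contact_force: [-3.3, -0.3, 18.7]
width: 13.5
grasp_force: 45.0
```

drive_tool(
  deltas="0 0 0 0.8 0 0 0; 0 0 0 0 0 0 0",
)

```text
time: 21.1
eef_pos: [506.3, 143.3, 68.4]
ee_rot: [[0.279, 0.96, 0.006], [0.96, -0.279, 0.001], [0.003, 0.006, -1.0]]
contact_force: [-4.2, -0.5, 22.5]
width: 13.5
grasp_force: 45.1
```

drive_tool(
  deltas="0 0 0 -1.5 0 0 0; 0 0 0 -1.5 0 0 0; 0 0 0 -1.2 0 0 0; 0 0 0 0 0 0 0; 0 0 0 0 0 0 0",
)

```text
time: 21.52
eef_pos: [505.9, 143.2, 68.9]
ee_rot: [[0.279, 0.96, 0.004], [0.96, -0.279, 0.001], [0.002, 0.004, -1.0]]
contact_force: [2.6, 0.2, 7.2]
width: 13.7
grasp_force: 45.0
```

drive_tool(
  deltas="0 0 0 -1.2 0 0 0; 0 0 0 0 0 0 0; 0 0 0 0 0 0 0",
)

```text
time: 21.77
eef_pos: [505.6, 143.1, 69.1]
ee_rot: [[0.279, 0.96, 0.003], [0.96, -0.279, 0.0], [0.001, 0.003, -1.0]]
contact_force: [5.7, 0.8, 2.1]
width: 14.0
grasp_force: 45.0
```

drive_tool(
  deltas="0 0 0.8 -0.4 0 0 0; 0 0 0 0 0 0 0; 0 0 0 0 0 0 0",
)

```text
time: 22.02
eef_pos: [505.7, 143.1, 69.1]
ee_rot: [[0.279, 0.96, 0.001], [0.96, -0.279, 0.001], [0.001, 0.001, -1.0]]
contact_force: [4.2, 1.8, 1.8]
width: 13.9
grasp_force: 45.0
```

Force is down and the cover stays down, so the clips are holding. Releasing now.

drive_tool(
  deltas="0 0 0.5 0 0 0 0; 0.4 0 0 0 0 0 0; 0.4 0 0 0 0 0 0; 0.4 0 0 0 0 0 0; 0.4 0 0 0 0 0 0; 0.4 0 0 0 0 0 0; 0.4 0 0 -5 0 0 0; 0.4 0 0 -15 0 0 0; 0.4 0 0 -30 0 0 0; 0.6 0 0 -40 0 0 0; 0.6 -25 0 -10 0 0 0; 0.6 -30 0 0 0 0 0; 0.6 0 0 0 0 0 0; 0.6 0 0 0 0 0 0",
)

```text
time: 23.18
eef_pos: [490.3, 89.0, 170.0]
ee_rot: [[0.281, 0.96, 0.001], [0.96, -0.281, 0.0], [0.001, 0.001, -1.0]]
contact_force: [-0.1, -0.0, -0.9]
width: 52.9
grasp_force: 0.0
```

```bash
python3 - <<'E'
from h import *
o=readout.get_obs(); print(o['eef_pos'],o['contact_force'],o['time'])
w=eyes.read_camera('wrist'); kw=cal('wrist'); s=eyes.read_camera('scene'); ks=cal('scene')
def crop(im,k,r,n):
    p=proj(k,[[505,142,45]])[0].astype(int); y0=max(p[1]-r,0);x0=max(p[0]-r,0)
    return cv2.resize(im[y0:y0+2*r,x0:x0+2*r],(n,n),interpolation=cv2.INTER_CUBIC)
cv2.imwrite('pics/end.png',np.hstack([crop(w,kw,110,400),crop(s,ks,38,400)]))
E
```

```text
[490.32445437  89.04679237 169.99095666] [-0.11623066 -0.03276749 -0.85059054] 23.1833
```

View pics/end.png

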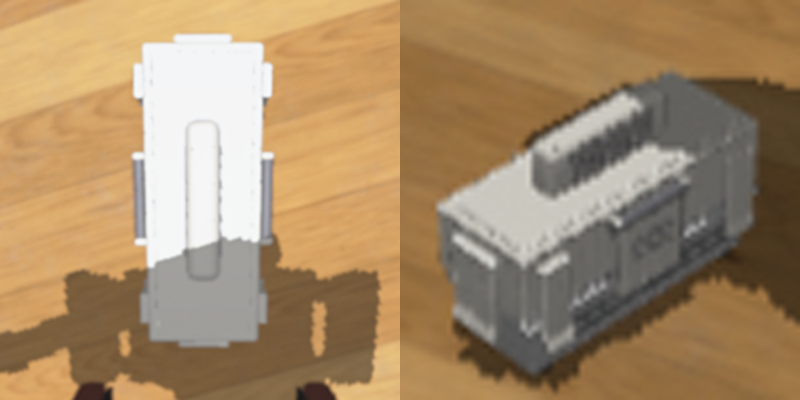

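The cover sits level on the block, with both clip arms lying symmetrically against its sides. The gripper is clear of it.

```bash
python3 -c "
from bench import hand_in
print(hand_in())"
```

```text
the job is handed in; nothing more can be done
None
```

The small vial is back in the free pocket and the white cover is clipped home on the block, pressed with at most about 23 N (measured at the wrist); the job was handed in at about 23 s and returned no verdict.

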